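# Tighten a digestion vessel's pressure screw until the torque wrench trips

## Task

Set the torque wrench's socket squarely and fully down over the square-headed screw on the lid of the pressure vessel, then swing its handle slowly clockwise (seen from above) until the breakaway joint trips, and stop there: do not force the screw on past the trip. Let go and leave the wrench sitting fully home on the screw with its handle sprung back straight, without ramming the screw and without disturbing the other things on the bench.

Things in the scene. Friction and masses are not known exactly. Their poses are not given: they have to be found in the camera images.
- wrench_head (a point): Centre of the torque wrench's steel grip block: 50 mm long (x) x 34 mm wide (y) x 34 mm high, the top part of its head, to be gripped across y. On the socket's axis, 43 mm above the socket's mouth; x axis along the straight handle, z up. The block spans 26 to 60 mm above the mouth; below it is a round collar 52 mm in diameter (18 to 28 mm up).
- socket_mouth (a point): Centre of the socket's mouth, the wrench's underside; axes as wrench_head. The socket is a square block 50 mm wide, open downward; its square hole is 26 mm wide and 18 mm deep, its four faces square to this point's x and y axes.
- handle_grip (a point): A point in the handle's round black grip (20 mm in diameter, 131 to 196 mm from the socket's axis), 161 mm from that axis with the handle straight; x axis outward along the handle, z up. The place to push. With the socket home it is 109 mm above the worktop. Pushed sideways here the wrench trips at about 14 N; nearer the head it needs more.
- wrench_handle (a joint): The breakaway joint (upright hinge behind the head, 36 mm from the socket's axis), rad: 0 = handle straight, as at the start; positive = handle bent clockwise from above. It stays near 0 until the torque reaches the set value, then gives way at a falling force (to less than half) up to a hard stop at 0.2. Above 0.15 it is tripped. Let go, it springs back to 0.
- screw_base (a point): Centre of the underside of the screw's square head, on the flat lid top, 72 mm above the worktop. The head is 24 x 24 mm and 15 mm high, plus a 2 mm bevelled round top; its faces are square to this point's x and y axes; the point turns with the screw. With the socket home, its mouth is at this point. The fit leaves 1 mm each side: about 0.09 rad of free play each way.
- screw (a joint): Turn of the pressure screw, rad, growing clockwise from above (tightening); starts anywhere from -0.52 to -0.03. It is stiff, more so the farther it is turned, and stays where it is left. The wrench trips after some 0.05 to 0.8 rad of turning, not known beforehand; the handle travels the free play and the breakaway 0.2 rad besides. Forced on by 0.05 to 0.1 rad after the trip, it is over-tightened.
- spanner_1: Open-ended steel spanner lying flat, 159 mm long; bystander.
- hexkey_1: Bent hex key lying flat, 82 mm long; bystander.
- reagent_1: White reagent bottle, 52 mm in diameter, 98 mm tall; bystander.
- calc_1: Pocket calculator, 118 x 68 x 14 mm; bystander. (An O-ring tray and a beaker stand about too, fastened down.)
- wrench: Breakaway torque wrench, steel with a black round handle grip, 0.45 to 0.55 kg; stands on the worktop on its socket and balances so when let go. Origin at the centre of the socket's mouth, x along the straight handle, z up. The handle runs from 36 to 196 mm from the socket's axis, centred 37 mm above the mouth.
- vessel: Pressure digestion vessel: aluminium pot with a knurled steel lid 86 mm in diameter, on a square 104 mm foot plate fixed to the worktop; the pressure screw stands in the middle of the lid. Origin at the centre of the underside. While the screw is turned the push force may dip for a moment as contacts slip; that is not the trip.

How it is judged:
By the outcome, as a careful person would: the job done as asked, in the order asked, and still so for the second after the job is handed in, with the robot touching nothing.
It also fails if it takes over 64 s, if anything falls off the work surface, if the arm or the gripper's body presses on something with over 40 N, if the wrist force passes 120 N, or if a joint passes its speed limit or range.

## Robot

A 7-joint arm with a two-finger parallel gripper is mounted at the origin on a cart in front of the work surface, level with it; the furniture and walls round the work are solid. World frame = base frame: x ahead of the robot, y to its left, z up, the work surface at z = 0. Lengths are in m, angles in rad, forces in N, time in s.
With the tool pointing down it reaches from about 0.425 to 0.925 m from the base axis. Payload 6.8 kg.
Tool frame: the origin (TCP) lies midway between the tips of the shut fingers; the grasp point (between the pads) lies 19 mm behind it; z points along the fingers, y is the line along which they close (so a half turn about z gives the same grasp; the last joint's range is limited). The gripper opens to 85 mm and grips with 20 to 120 N. Pads are 22 mm wide; open, the fingers measure 114 mm over their backs; the gripper's body (76 mm by 85 mm) begins 54 mm behind the grasp point. The pads swing forward as they close: fully open they stand 13 mm farther back than shut.
Start: joints at [1.2, 0.477, 0.022, 1.555, -0.011, 1.109, -0.083], TCP at [0.175, -0.652, 0.231] pointing down, gripper open.
Joint ranges: [-2.96, 2.96], [-0.34, 2.1], [-1.41, 1.46], [0.24, 2.44], [-1.37, 4.51], [0.17, 1.92], [-2.96, 2.96]. Speed limits (rad/s): [2.39, 2.39, 3.14, 3.14, 3.14, 3.14, 3.14].

## Interface

Orientations are given as a rotation vector (axis times angle).
In Python, from bench import r gives the robot as it stands. The module is installed in compiled form; this text tells all that it offers.
- The arm moves only by the tool apply_moves, never from a script. Its argument "rows" is a list of rows, each a list of 6 numbers: the shift along the tool's x, y, z scaled (see below), then the turn, a rotation vector about the tool's x, y, z scaled (see below). A call has 1 to 5 rows; each row is the pose to reach, as a shift and turn from the pose commanded when the call began, along the tool's axes at that moment; what a row does not reach only later rows make up. The controller multiplies each number of a shift by 0.25 m and each number of a turn by 90 degrees. A row lasts 1/8 s, in which the tool goes at most 62.5 mm and 10.7 degrees, less where a joint would pass 70% of its speed; a pose out of reach is approached as far as the arm can. A call with a number of a shift or a turn outside -1 to 1 is refused whole. A call with a gripper value outside its range is refused whole. "claw" is the opening, from 0 (shut) to 1 (fully open), set as the call begins (left out, the last holds). The fingers move at their own pace and stop on an object; "newtons" is the grip in N (left out, the last holds). Time passes only in rows, so rows that repeat a pose let the fingers close. It gives the time, the measured TCP pose, the force, the opening and the grip force at its end, in the units of the state.
- r.get_obs(): the state, without advancing time (a new reading comes with each control period).
- r.grab_frame(name): name is "scene" or "top"; returns a dict with "pixels" (420x560x3 uint8, red, green, blue), "intrinsics" (3x3 intrinsics, pixels), "eye" and "attitude" of the camera in the world. Camera axes: x right, y up, looking along -z (the intrinsics and any distortion apply to the point x, -y, -z); pixel columns grow to the right and rows downward; lengths in m; the calibration is good to about 2 mm. A picture is of the moment at which its call begins. There is no depth.
- r.hand_in(): hands the job in; it is judged then, once.
Trained networks look in a picture, given as the dict that the camera call returned (one of the last four; its "shot" number tells which), for a name from the list of things; names that differ only in an ending like _2 or _b are one class to them, and where a whole thing is asked for, a point or a joint stands for the part that bears it (a point fixed in the world has none). Each returns a list of dicts, best first, with "conf" (0 to 1); they miss things now and then, are a little off and sometimes report something else, mostly with a low value. They report only what shows in the picture. A call takes as long as a camera call.
- r.search_frame(picture, thing): "rect" ([left, top, width, height] in pixels, round what is visible of it).
- r.outline_of(picture, thing): "pixels" (420x560 bool, what is visible of it) and "rect" ([left, top, width, height] in pixels, round what is visible of it).
- r.landmark_of(picture, thing): "point" ([column, row] in pixels: a listed point, or the origin of a listed thing).
The state is a dict: "clock": time; "joints": joint angles; "qvel": joint speeds; "tau": joint torques, N m; "tcp_pos": TCP position; "orientation": TCP orientation; "contact_force": force on the tool from outside, world axes, zero at the start; "moment": the same for the moment, N m; "grip_width": finger opening in m; "gripper_force": force on a finger pad.
Only numpy, scipy, OpenCV 4.12 (cv2) and the standard library are available. Lean on these libraries where they do the work, as an engineer would, in place of code of your own. Each camera call takes 0.05 s, during which the arm holds its last target. There are 200 camera calls.

## Working session

There is one attempt and no reset: what is moved stays moved. The work goes in short steps, Python scripts to look and compute and a tool call to move; the robot and the scene stay as the last step left them, time stands still between calls to the robot, and variables do not carry over. Pictures are saved under pics/ and viewed, at most 10 in all, crops included, and the job is handed in when it is done.

Besides the shell and the picture viewer there is one more tool, called after "Emit:" as name(argument=value, ...) on one line, values as JSON. apply_moves: Moves the arm, as the interface text tells. Its arguments: {"type":"object","properties":{"rows":{"type":"array","items":{"type":"array","items":{"type":"number"}}},"claw":{"type":"number"},"newtons":{"type":"number"}},"required":["rows"]}

```bash
mkdir -p pics
cat > h.py <<'E'
import numpy as np, cv2
from scipy.spatial.transform import Rotation as R
from bench import r
def att(f):
    a=np.array(f["attitude"],float)
    return a if a.shape==(3,3) else R.from_rotvec(a).as_matrix()
def unproj(f,p,z):
    K=np.array(f["intrinsics"]);d=np.linalg.inv(K)@[p[0],p[1],1]
    d=att(f)@np.array([d[0],-d[1],-d[2]]);e=np.array(f["eye"])
    return e+d*(z-e[2])/d[2]
def proj(f,X):
    c=att(f).T@(np.array(X)-f["eye"]);u=np.array(f["intrinsics"])@[c[0],-c[1],-c[2]]
    return u[:2]/u[2]
def save(f,n,crop=None,s=1):
    im=cv2.cvtColor(f["pixels"],cv2.COLOR_RGB2BGR)
    if crop: x,y,w,h=crop; im=im[y:y+h,x:x+w]
    cv2.imwrite("pics/"+n,cv2.resize(im,None,fx=s,fy=s,interpolation=cv2.INTER_CUBIC))
E
python3 - <<'E'
from h import *
o=r.get_obs();print(o)
Z=dict(wrench_head=.043,socket_mouth=0,handle_grip=.037,screw_base=.072,vessel=0,wrench=0)
for n in("scene","top"):
    f=r.grab_frame(n);print(n,f["eye"],f["attitude"],f["intrinsics"],f.keys())
    save(f,n+"0.png",s=1.4)
    for t,z in Z.items():
        for l in r.landmark_of(f,t)[:2]: print(t,l["conf"],np.round(l["point"],1),np.round(unproj(f,l["point"],z),4))
    for t in("reagent_1","spanner_1","hexkey_1","calc_1"):
        for l in r.search_frame(f,t)[:1]: 
            x,y,w,h=l["rect"];print(t,l["conf"],l["rect"],unproj(f,(x,y+h),0)[:2],unproj(f,(x+w,y),0)[:2])
E
```

```text
{'clock': 0.0, 'joints': array([ 1.19989751,  0.47779663,  0.02230059,  1.55647886, -0.01148569,
        1.10929461, -0.08310476]), 'qvel': array([-0.0011411 ,  0.00103601, -0.00037602,  0.00098889, -0.00067239,
        0.00094071, -0.00114238]), 'tau': array([-1.71943339e-04, -5.96455729e+01,  1.60743535e+00, -2.81191599e+01,
        1.23903563e-02,  9.47852415e-03, -1.88674522e-05]), 'tcp_pos': array([ 0.17520061, -0.65123832,  0.23031572]), 'orientation': array([-3.11270258e+00, -4.11469008e-01,  5.86094647e-04]), 'contact_force': array([ 0.00843901, -0.5053451 , -0.42187127]), 'moment': array([-0.03003699,  0.01913077, -0.02615352]), 'gripper_force': 0.0, 'grip_width': 0.08517740027425127}
scene [-0.0058421   1.28973432  1.0127421 ] [ 0.25807832 -1.22864885 -2.43013842] [[497.72707607   0.         279.68437143]
 [  0.         497.72707607 209.58612736]
 [  0.           0.           1.        ]] dict_keys(['pixels', 'intrinsics', 'eye', 'attitude', 'shot'])
wrench_head 0.8 [293.7 237.2] [0.4458 0.2121 0.043 ]
wrench_head 0.26 [321.1 187.1] [ 0.4729 -0.08    0.043 ]
socket_mouth 0.
[... 972 characters left out ...]
 0.3637 0.043 ]
socket_mouth 0.91 [247.2 223.6] [0.4685 0.2199 0.    ]
handle_grip 0.69 [197.5 206.6] [0.5167 0.3675 0.037 ]
handle_grip 0.51 [408.  230.1] [ 0.4369 -0.2683  0.037 ]
screw_base 0.67 [367.3 207.2] [ 0.5023 -0.1399  0.072 ]
vessel 0.64 [362.3 215. ] [ 0.4912 -0.1401  0.    ]
wrench 0.81 [250.3 229.3] [0.4505 0.2104 0.    ]
reagent_1 0.67 [395.0, 163.9, 23.1, 25.7] [ 0.57183141 -0.24903746] [ 0.6560964  -0.32994634]
spanner_1 0.78 [384.5, 212.2, 44.6, 36.3] [ 0.38541977 -0.20345868] [ 0.49759968 -0.35226197]
hexkey_1 0.4 [285.0, 231.8, 1.0, 17.4] [0.38760907 0.10409069] [0.4413238  0.10007208]
calc_1 0.71 [126.5, 200.2, 34.9, 43.7] [0.41056631 0.58705254] [0.54554888 0.48694024]
```

View pics/top0.png

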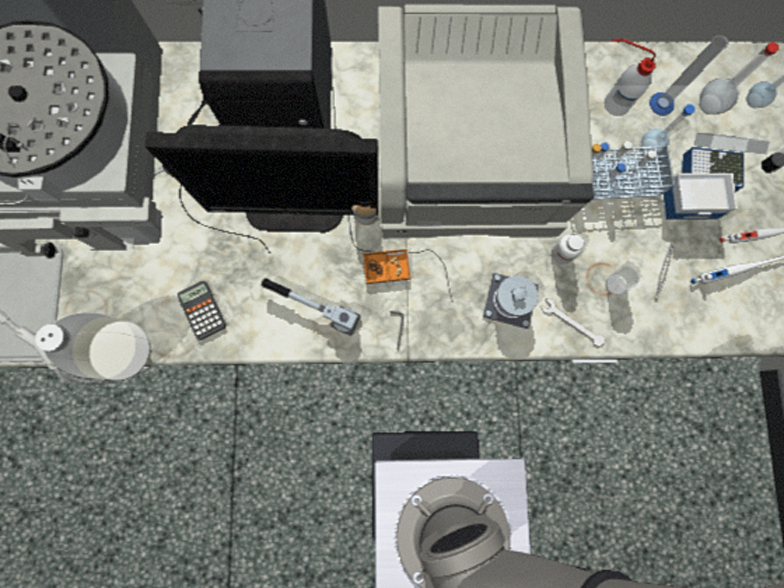

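View pics/scene0.png

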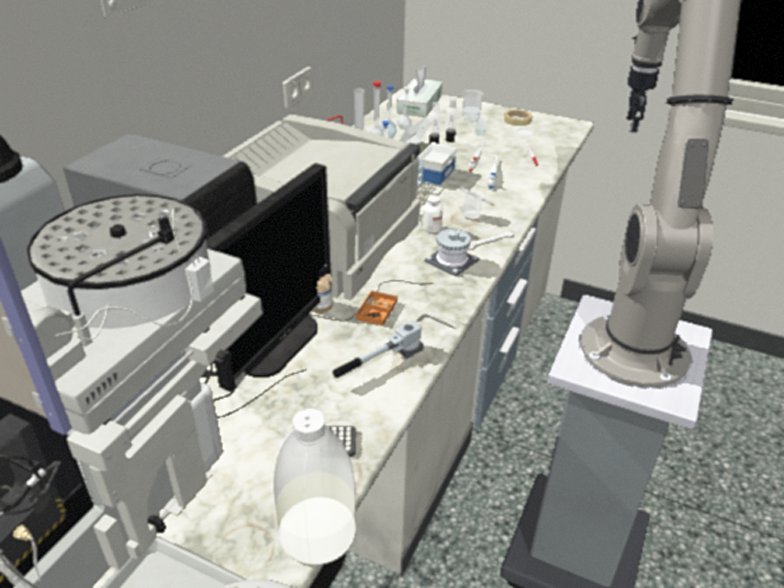

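Top picture: wrench head near (246,227) with the handle running up-left to (190,203). The vessel sits at about (366,214) and the screw head at about (370,211). The spanner is right of the vessel, the reagent bottle at (408,175), and the instrument front is just behind.

The scene picture agrees with this. Next I'll average frames to get better measurements.

Run:
```python
from h import *
from collections import defaultdict
from scipy.optimize import least_squares
pts=defaultdict(lambda: defaultdict(list));F={};A={}
names=["wrench_head","socket_mouth","handle_grip","screw_base","vessel"]
guess=dict(wrench_head=(.453,.215,.043),socket_mouth=(.453,.215,0),handle_grip=(.516,.368,.037),screw_base=(.495,-.14,.072),vessel=(.491,-.14,0),)
for n in("top","scene"):
    ims=[]
    for i in range(10):
        f=r.grab_frame(n);ims.append(f["pixels"].astype(float))
        for t in names:
            for l in r.landmark_of(f,t)[:3]:
                if np.linalg.norm(np.array(l["point"])-proj(f,guess[t]))<15: pts[t][n].append(l["point"]);break
    F[n]=f;A[n]=np.mean(ims,0);f["avg"]=A[n]
    np.save(n+".npy",A[n])
import pickle;pickle.dump({n:{k:v for k,v in f.items() if k!="pixels"} for n,f in F.items()},open("F.pkl","wb"))
for t in names:
    m={n:np.median(pts[t][n],0) for n in pts[t]};s={n:np.round(np.std(pts[t][n],0),1) for n in pts[t]}
    print(t,{n:(len(pts[t][n]),np.round(m[n],1),s[n],np.round(unproj(F[n],m[n],guess[t][2])[:2],4)) for n in m})
    if len(m)==2:
        q=least_squares(lambda X:np.concatenate([proj(F[n],X)-m[n] for n in m]),guess[t]);print("   tri",np.round(q.x,4),np.round(q.fun,1))
def crop(n,c,w,h,s):
    x,y=int(c[0]-w/2),int(c[1]-h/2)
    im=cv2.cvtColor(np.clip(A[n],0,255).astype(np.uint8)[y:y+h,x:x+w],cv2.COLOR_RGB2BGR)
    print(n,x,y);return cv2.resize(im,None,fx=s,fy=s,interpolation=cv2.INTER_CUBIC)
a=crop("top",(367,212),44,44,9);b=crop("scene",(324,178),44,44,9)
cv2.imwrite("pics/ves.png",np.hstack([a,b]))
a=crop("top",(222,216),80,60,9)
b=crop("scene",(272,250),80,60,9)
cv2.imwrite("pics/wr.png",cv2.resize(np.vstack([a,b]),None,fx=.55,fy=.55,interpolation=cv2.INTER_AREA))
```

```text
wrench_head {'top': (10, array([245.1, 225.5]), array([1.2, 1. ]), array([0.4563, 0.2235])), 'scene': (10, array([293., 235.]), array([1.1, 1.7]), array([0.4519, 0.2037]))}
   tri [0.4497 0.2212 0.0582] [ 0.4  1.5 -1.5 -0.4]
socket_mouth {'top': (8, array([244.6, 226.5]), array([1. , 1.2]), array([0.4595, 0.228 ])), 'scene': (9, array([289.8, 250.2]), array([1.1, 1.1]), array([0.4508, 0.2267]))}
   tri [ 4.553e-01  2.268e-01 -4.000e-04] [ 0.4  1.3 -1.4 -0.3]
handle_grip {'top': (10, array([198.6, 207. ]), array([1.5, 1.8]), array([0.5156, 0.3642])), 'scene': (10, array([248. , 262.2]), array([1.8, 2.1]), array([0.5195, 0.3672]))}
   tri [0.5183 0.3653 0.0351] [-0.2 -0.7  0.7  0.2]
screw_base {'top': (9, array([367.8, 209.2]), array([1. , 0.9]), array([ 0.4962, -0.141 ])), 'scene': (9, array([325.4, 168.3]), array([1.1, 1.1]), array([ 0.4897, -0.1582]))}
   tri [ 0.4897 -0.139   0.0841] [ 0.4  1.4 -1.8 -0.4]
vessel {'top': (9, array([364.1, 213.7]), array([0.8, 1.7]), array([ 0.4953, -0.146 ])), 'scene': (8, array([322.2, 187. ]), array([1.8, 1.4]), array([ 0.4906, -0.1429]))}
   tri [ 0.4943 -0.1471 -0.0032] [ 0.1  0.5 -0.6 -0.1]
top 345 190
scene 302 156
top 182 186
scene 232 220
```

View pics/ves.png

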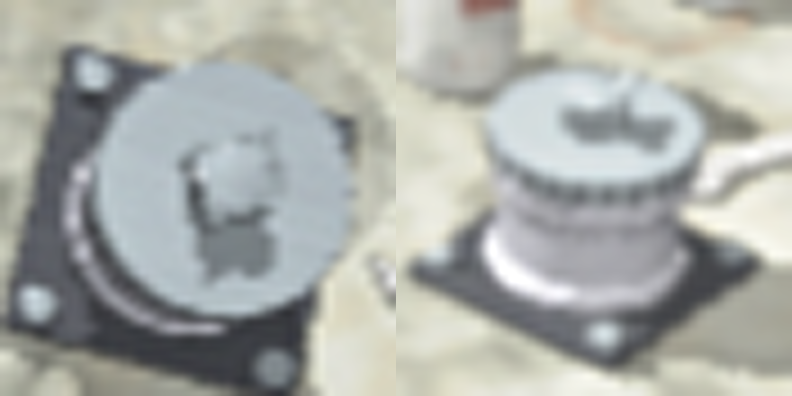

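View pics/wr.png

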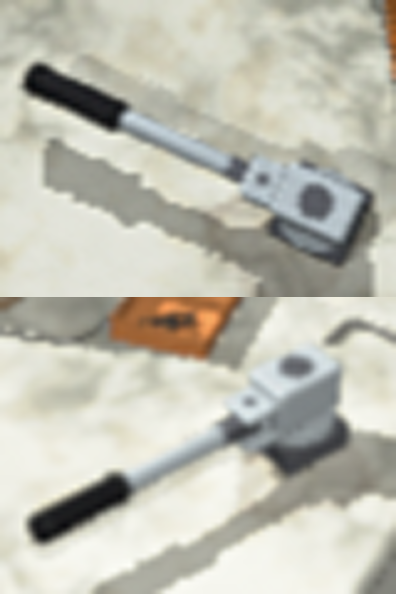

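```bash
cat > m.py <<'E'
from h import *
import pickle
F=pickle.load(open("F.pkl","rb"));A={n:np.load(n+".npy") for n in F}
E
python3 - <<'E'
from m import *
from scipy.optimize import least_squares
def px(c,o,s): return (np.array(c)+.5)/s-.5+o
t,s=F["top"],F["scene"]
lid=px((224,188),(345,190),9);lids=px((596-396,135),(302,156),9)
print("lid top",unproj(t,lid,.072),"scene",unproj(s,lids,.072))
for c in((70,45),(8,330),(295,395)): print("plate",unproj(t,px(c,(345,190),9),.008)[:2])
for c in((410-396,268),(615-396,368),(762-396,265)): print("plateS",unproj(s,px(c,(302,156),9),.008)[:2])
print("hole",unproj(t,px((315,202),(182,186),4.95),.060),unproj(s,px((295,69),(232,220),4.95),.06))
# handle axis
for c in((33,80),(118,116),(226,166)): print("h",unproj(t,px(c,(182,186),4.95),.037)[:2])
for c in((38,230),(122,191),(222,140)): print("hS",unproj(s,px(c,(232,220),4.95),.037)[:2])
# screw crop
im=A["top"][198:222,358:382].copy();im=np.clip((im-90)*1.55,0,255).astype(np.uint8)
im=cv2.resize(cv2.cvtColor(im,cv2.COLOR_RGB2BGR),None,fx=20,fy=20,interpolation=cv2.INTER_CUBIC)
b=A["scene"][156:180,312:336].copy();b=np.clip((b-100)*1.6,0,255).astype(np.uint8)
b=cv2.resize(cv2.cvtColor(b,cv2.COLOR_RGB2BGR),None,fx=16,fy=20,interpolation=cv2.INTER_CUBIC)[:, :310]
cv2.imwrite("pics/scr.png",np.hstack([im,b]))
print("instr front",unproj(t,(385/1.4,235/1.4),0)[:2],unproj(t,(585/1.4,235/1.4),0)[:2],unproj(t,(585/1.4,205/1.4),0.15)[:2])
E
```

```text
lid top [ 0.49240681 -0.14569903  0.072     ] scene [ 0.48925927 -0.1413985   0.072     ]
plate [ 0.55537448 -0.11031138]
plate [ 0.45525573 -0.08399292]
plate [ 0.43148579 -0.1819107 ]
plateS [ 0.55278119 -0.11032864]
plateS [ 0.45315825 -0.08229961]
plateS [ 0.42651    -0.17727317]
hole [0.45111873 0.2219322  0.06      ] [0.45172318 0.21870091 0.06      ]
h [0.53192079 0.3956948 ]
h [0.50891167 0.34350321]
h [0.47721076 0.27752127]
hS [0.53417552 0.39242809]
hS [0.50654336 0.34130039]
hS [0.47402193 0.27399277]
instr front [0.6470009  0.13154847] [ 0.64287066 -0.32809815] [ 0.66257067 -0.27616961]
```

View pics/scr.png

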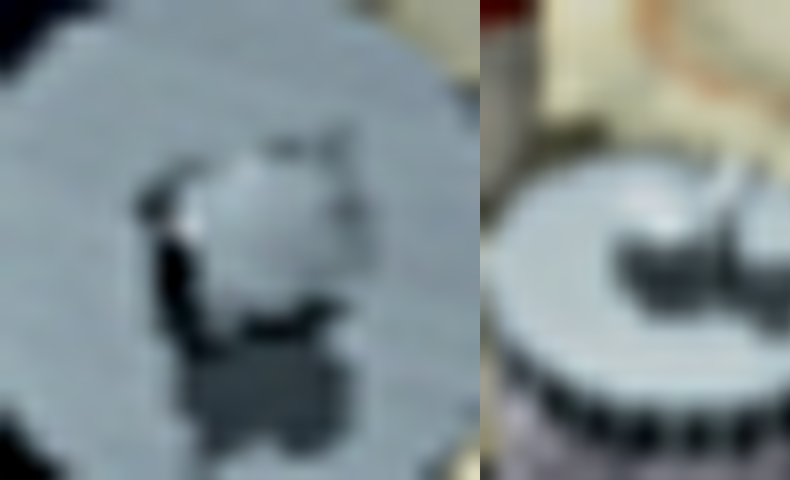

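The averaged crops give:
- **Screw:** square head on the lid at about (371,209) in the top view, its faces turned roughly 15° ccw of world x (mod 90).
- **Wrench hole:** (245.6,226.8) in the top view, with the handle at about 65°.

I'll check the screw yaw with an overlay and work out the first moves.

```bash
cat >> h.py <<'E'
def pose():
    o=r.get_obs();return np.array(o["tcp_pos"]),R.from_rotvec(o["orientation"])
def yawR(psi):
    c,s=np.cos(np.radians(psi)),np.sin(np.radians(psi));return R.from_matrix(np.array([[c,s,0],[s,-c,0],[0,0,-1]]))
def rel(p0,R0,p,psi):
    d=R0.inv().apply(np.array(p)-p0)/.25;t=(R0.inv()*yawR(psi)).as_rotvec()/(np.pi/2)
    print("row",np.round(d,4).tolist(),np.round(t,4).tolist());return np.array(p),yawR(psi)
def go(*wps):
    p,q=pose()
    for w in wps:p,q=rel(p,q,*w)
E
python3 - <<'E'
from m import *
go(((.33,-.5,.25),20),((.47,-.3,.25),30),((.5,-.1,.25),50),((.47,.1,.22),65),((.4514,.2205,.16),65))
f=F["top"];P=[]
for yaw in(6,11,16,21):
    c=np.array([.4925,-.1455]);S=24
    im=A["top"][198:222,358:382].copy();im=np.clip((im-90)*1.55,0,255).astype(np.uint8)
    im=cv2.resize(cv2.cvtColor(im,cv2.COLOR_RGB2BGR),None,fx=16,fy=16,interpolation=cv2.INTER_CUBIC)
    for z,col,h in((.072,(0,0,255),.012),(.087,(0,255,0),.012)):
        a=np.radians(yaw);Q=[]
        for sx,sy in((1,1),(1,-1),(-1,-1),(-1,1)):
            x,y=sx*h,sy*h
            u=proj(f,(c[0]+x*np.cos(a)-y*np.sin(a),c[1]+x*np.sin(a)+y*np.cos(a),z))
            Q.append((u-[358,198]+.5)*16-.5)
        cv2.polylines(im,[np.round(Q).astype(np.int32)],True,col,1,cv2.LINE_AA)
    P.append(im[64:354,80:330])
cv2.imwrite("pics/ov.png",np.vstack([np.hstack(P[:2]),np.hstack(P[2:])]))
E
```

```text
row [0.7551, -0.4258, -0.0748] [0.0, -0.0, -0.055]
row [0.7998, -0.5602, 0.0] [0.0, 0.0, -0.1111]
row [0.5039, -0.6328, 0.0] [0.0, 0.0, -0.2222]
row [0.5357, -0.6062, 0.12] [0.0, 0.0, -0.1667]
row [0.4054, -0.2711, 0.24] [0.0, 0.0, 0.0]
```

View pics/ov.png

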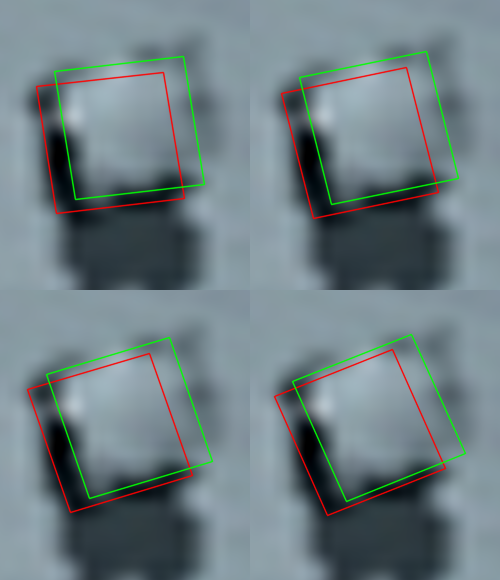

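The overlay fits best at a screw yaw of about 11–15°, so I'll take 13° (handle at 103°). The centre fits at (0.492, -0.145). Moving to the wrench now.

Emit:
apply_moves(rows=[[0.755,-0.426,-0.075,0,0,-0.055],[0.755,-0.426,-0.075,0,0,-0.055],[0.755,-0.426,-0.075,0,0,-0.055],[0.755,-0.426,-0.075,0,0,-0.055]], claw=1)

```text
clock: 7.6
tcp_pos: [0.3335, -0.4968, 0.2507]
orientation: [-3.092, -0.554, -0.003]
contact_force: [-1.1, -1.2, -1.2]
grip_width: 0.0856
gripper_force: 0.0
```

Emit:
apply_moves(rows=[[0.8,-0.56,0,0,0,-0.111],[0.8,-0.56,0,0,0,-0.111],[0.8,-0.56,0,0,0,-0.111],[0.8,-0.56,0,0,0,-0.111],[0.8,-0.56,0,0,0,-0.111]])

```text
clock: 8.22
tcp_pos: [0.4734, -0.2947, 0.2504]
orientation: [-3.03, -0.827, -0.004]
contact_force: [-0.3, -1.4, 0.1]
grip_width: 0.0855
gripper_force: 0.0
```

Emit:
apply_moves(rows=[[0.504,-0.633,0,0,0,-0.222],[0.504,-0.633,0,0,0,-0.222],[0.504,-0.633,0,0,0,-0.222],[0.504,-0.633,0,0,0,-0.222]])

```text
clock: 8.72
tcp_pos: [0.5004, -0.0963, 0.2505]
orientation: [-2.844, -1.335, -0.002]
contact_force: [-0.5, -0.5, 0.2]
grip_width: 0.0855
gripper_force: 0.0
```

Emit:
apply_moves(rows=[[0.536,-0.606,0.12,0,0,-0.167],[0.536,-0.606,0.12,0,0,-0.167],[0.536,-0.606,0.12,0,0,-0.167],[0.536,-0.606,0.12,0,0,-0.167]])

```text
clock: 9.22
tcp_pos: [0.4695, 0.1026, 0.2199]
orientation: [-2.646, -1.693, -0.0]
contact_force: [0.7, -0.0, 1.0]
grip_width: 0.0855
gripper_force: 0.0
```

Run:
```python
from h import *
print(pose()[0],pose()[1].as_matrix()[:,0])
go(((.4514,.2205,.12),65),((.4514,.2205,.031),65))
```

```text
[0.4694507  0.10257424 0.21987507] [4.19165613e-01 9.07909703e-01 3.99555746e-04]
row [0.3978, -0.2631, 0.3998] [-0.0003, -0.0003, 0.0024]
row [0.0, 0.0, 0.356] [0.0, 0.0, 0.0]
```

Emit:
apply_moves(rows=[[0.398,-0.263,0.4,0,0,0.002],[0.398,-0.263,0.4,0,0,0.002],[0.398,-0.263,0.4,0,0,0.002],[0.398,-0.263,0.4,0,0,0.002]])

```text
clock: 9.72
tcp_pos: [0.452, 0.2181, 0.1186]
orientation: [-2.65, -1.686, 0.004]
contact_force: [0.8, -0.9, 0.4]
grip_width: 0.0855
gripper_force: 0.0
```

Emit:
apply_moves(rows=[[0,0,0.12,0,0,0],[0,0,0.24,0,0,0],[0,0,0.31,0,0,0],[0,0,0.356,0,0,0],[0,0,0.356,0,0,0]])

```text
clock: 10.35
tcp_pos: [0.4529, 0.2175, 0.0309]
orientation: [2.652, 1.683, -0.001]
contact_force: [0.3, 0.4, 0.1]
grip_width: 0.0853
gripper_force: 0.0
```

Emit:
apply_moves(rows=[[0,0,0,0,0,0],[0,0,0,0,0,0],[0,0,0,0,0,0],[0,0,0,0,0,0],[0,0,0,0,0,0]], claw=0, newtons=60)

```text
clock: 10.98
tcp_pos: [0.4527, 0.2184, 0.0318]
orientation: [2.652, 1.684, 0.001]
contact_force: [-1.6, -0.1, 6.3]
grip_width: 0.033
gripper_force: 60.5
```

Run:
```python
from h import *
o=r.get_obs();print({k:np.round(o[k],3) for k in("clock","tcp_pos","contact_force","moment","grip_width","gripper_force")},pose()[1].as_matrix()[:,0])
```

```text
{'clock': np.float64(10.975), 'tcp_pos': array([0.453, 0.218, 0.032]), 'contact_force': array([-1.615, -0.111,  6.254]), 'moment': array([-0.021,  0.489,  0.049]), 'grip_width': np.float64(0.033), 'gripper_force': np.float64(60.502)} [4.25041319e-01 9.05173849e-01 4.24690747e-04]
```

Run:
```python
from h import *
go(((.453,.2184,.17),65),((.51,.04,.175),80),((.491,-.144,.16),103))
```

```text
row [0.0007, 0.0015, -0.553] [0.0003, -0.0003, -0.0017]
row [-0.5504, 0.5082, -0.02] [0.0, 0.0, -0.1667]
row [-0.738, 0.053, 0.06] [0.0, 0.0, -0.2556]
```

Emit:
apply_moves(rows=[[0,0,-0.15,0,0,0],[0,0,-0.35,0,0,0],[0,0,-0.55,0,0,0],[0,0,-0.55,0,0,0]])

```text
clock: 11.48
tcp_pos: [0.4545, 0.2192, 0.1718]
orientation: [2.651, 1.683, 0.011]
contact_force: [-0.0, 0.2, -5.4]
grip_width: 0.0329
gripper_force: 61.7
```

Emit:
apply_moves(rows=[[-0.14,0.13,-0.02,0,0,-0.042],[-0.28,0.26,-0.02,0,0,-0.084],[-0.42,0.39,-0.02,0,0,-0.126],[-0.55,0.508,-0.02,0,0,-0.167],[-0.55,0.508,-0.02,0,0,-0.167]])

```text
clock: 12.1
tcp_pos: [0.5083, 0.0344, 0.1711]
orientation: [-2.415, -2.008, 0.007]
contact_force: [-0.3, -0.0, -4.6]
grip_width: 0.0334
gripper_force: 61.6
```

Emit:
apply_moves(rows=[[-0.2,0.02,0.02,0,0,-0.07],[-0.4,0.035,0.04,0,0,-0.14],[-0.6,0.045,0.06,0,0,-0.21],[-0.738,0.053,0.06,0,0,-0.256],[-0.738,0.053,0.06,0,0,-0.256]])

```text
clock: 12.72
tcp_pos: [0.4875, -0.1471, 0.1566]
orientation: [-1.962, -2.45, 0.004]
contact_force: [-0.3, 0.8, -4.4]
grip_width: 0.0334
gripper_force: 61.5
```

Run:
```python
from h import *
print(pose()[0],pose()[1].as_matrix().round(4))
a=[];b=[]
for i in range(4):
    f=r.grab_frame("top");a.append(f["pixels"].astype(float));g=r.grab_frame("scene");b.append(g["pixels"].astype(float))
A=np.mean(a,0);B=np.mean(b,0);np.save("t2.npy",A);np.save("s2.npy",B)
c=lambda im,x,y,w,h,s:cv2.resize(cv2.cvtColor(np.clip(im[y:y+h,x:x+w],0,255).astype(np.uint8),cv2.COLOR_RGB2BGR),None,fx=s,fy=s,interpolation=cv2.INTER_CUBIC)
cv2.imwrite("pics/over.png",np.hstack([c(A,310,170,80,80,5),c(B,270,120,80,80,5)]))
```

```text
[ 0.48754951 -0.14708763  0.15656519] [[-2.184e-01  9.758e-01 -3.700e-03]
 [ 9.758e-01  2.184e-01 -2.000e-04]
 [ 7.000e-04 -3.600e-03 -1.000e+00]]
```

View pics/over.png

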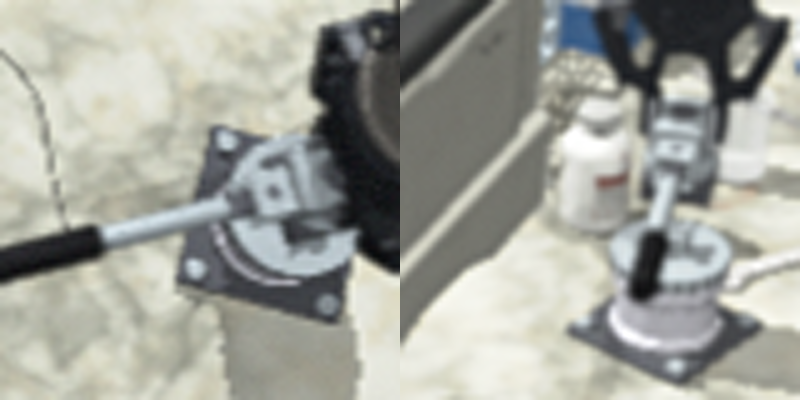

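Run:
```python
from m import *
from scipy.optimize import least_squares
def px(c,o,s): return (np.array(c)+.5)/s-.5+o
def tri(a,b,x0=(.49,-.14,.1)):
    q=least_squares(lambda X:np.concatenate([proj(F["top"],X)-a,proj(F["scene"],X)-b]),x0);return q.x.round(4),q.fun.round(2)
print("pin0",tri(px((263,179),(182,186),4.95),px((251,104),(232,220),4.95)))
print("hole0",tri(px((315,202),(182,186),4.95),px((295,69),(232,220),4.95)))
print("pin1",tri(px((266,190),(310,170),5),px((273,147),(270,120),5)))
print("lid",tri(px((224,188),(345,190),9),px((200,135),(302,156),9)))
print("lid2",tri(px((296,206),(310,170),5),px((269,262),(270,120),5)))
# pin1 from each view at z=tcp-.031+h
p,q=pose()
for n,c,o in(("top",(266,190),(310,170)),("scene",(273,147),(270,120))):
    X=unproj(F[n],px(c,o,5),p[2]-.0315+.053);print(n,X)
for c in((50,256),(100,240),(150,226),(225,206)): print(unproj(F["top"],px(c,(310,170),5),p[2]-.0315+.037)[:2])
```

```text
pin0 (array([0.4657, 0.2533, 0.0531]), array([ 0.07,  0.24, -0.25, -0.06]))
hole0 (array([0.4506, 0.2217, 0.0627]), array([ 0.01,  0.05, -0.05, -0.01]))
pin1 (array([ 0.4802, -0.101 ,  0.1824]), array([ 0.01,  0.05, -0.06, -0.01]))
lid (array([ 0.4923, -0.1468,  0.0684]), array([ 0.07,  0.25, -0.31, -0.07]))
lid2 (array([ 0.4926, -0.1462,  0.0625]), array([ 0.04,  0.15, -0.19, -0.04]))
top [ 0.48083524 -0.10150046  0.1800028 ]
scene [ 0.48143509 -0.10505903  0.1800028 ]
[0.44888292 0.01421451]
[ 0.4573185  -0.01324958]
[ 0.46468844 -0.04078448]
[ 0.47524414 -0.08226189]
```

Run:
```python
from m import *
o=r.get_obs();print(o["clock"],o["tcp_pos"],pose()[1].as_matrix()[:,0],o["qvel"].round(3),o["contact_force"],o["moment"])
```

```text
13.125 [ 0.48975195 -0.14329237  0.1585028 ] [-2.24739060e-01  9.74418969e-01  1.64755092e-04] [ 0.004 -0.001  0.005 -0.002 -0.001  0.     0.002] [ 0.18935146 -0.06985339 -4.15779816] [-0.09232838 -0.01645853  0.00290932]
```

Run:
```python
from m import *
from scipy.ndimage import map_coordinates
now={}
for n in("top","scene"): now[n]=np.mean([r.grab_frame(n)["pixels"].astype(float) for _ in range(3)],0); np.save(n+"3.npy",now[n])
p,q=pose();print(p)
def run(tag,ims,tcp,ang,dz):
    d=np.array([np.cos(np.radians(ang)),np.sin(np.radians(ang)),0]);l=np.array([-d[1],d[0],0])
    base=np.array([tcp[0],tcp[1],tcp[2]-dz+.037])
    for n in ims:
        g=ims[n].mean(2);f=F[n]
        def samp(P): u=np.array([proj(f,x) for x in P]);return map_coordinates(g,[u[:,1],u[:,0]],order=1)
        s=np.arange(.10,.22,.0005)
        # lateral offset of the dark grip at 145..185 and rod at 80..120
        t=np.arange(-.03,.03,.0005);out=[]
        for s0 in(.145,.155,.165,.175,.185):
            v=samp([base+d*s0+l*k for k in t]);w=np.clip(110-v,0,None)*(abs(t)<.02);out.append((w*t).sum()/w.sum())
        c=np.polyfit([.145,.155,.165,.175,.185],out,1)
        v=samp([base+d*k+l*np.polyval(c,k) for k in s])
        m=(v[:60].max()+v[100:160].min())/2
        i1=np.where((v[:-1]>m)&(v[1:]<=m))[0];i2=np.where((v[:-1]<=m)&(v[1:]>m))[0]
        print(tag,n,"lat@165mm",round(1e3*np.polyval(c,.165),1),"lat@0",round(1e3*np.polyval(c,0.),1),"start",s[i1],"end",s[i2])
run("init",A,(.4527,.2184,.0318),64.8,.0318)
run("now",now,p,np.degrees(np.arctan2(q.as_matrix()[1,0],q.as_matrix()[0,0])),.0318)
# lid centre by least squares: maximise edge contrast on circle r=43
from scipy.optimize import minimize
th=np.linspace(0,2*np.pi,120)
for n in("top","scene"):
    g=cv2.GaussianBlur(A[n].mean(2),(0,0),.7);f=F[n]
    def val(c,rad):
        u=np.array([proj(f,(c[0]+rad*np.cos(a),c[1]+rad*np.sin(a),.072)) for a in th]);return map_coordinates(g,[u[:,1],u[:,0]],order=1)
    best=max(((np.median(np.abs(val((x,y),.0405)-val((x,y),.0455))),x,y) for x in np.arange(.484,.499,.001) for y in np.arange(-.153,-.137,.001)));print(n,best)
```

```text
[ 0.48967651 -0.144286    0.15860754]
init top lat@165mm 2.6 lat@0 1.5 start [0.135] end [0.1995]
init scene lat@165mm 2.6 lat@0 2.8 start [0.1285] end [0.1975]
now top lat@165mm 2.3 lat@0 -0.1 start [0.133] end [0.199]
now scene lat@165mm 3.5 lat@0 2.6 start [0.1195] end [0.209]
top (np.float64(36.93891123509435), np.float64(0.493), np.float64(-0.145))
scene (np.float64(24.589826978254763), np.float64(0.493), np.float64(-0.148))
```

Run:
```python
from h import *
go(((.493,-.148,.126),102.5))
```

```text
row [-0.0174, 0.0096, 0.1304] [0.0001, 0.0001, 0.0044]
```

Emit:
apply_moves(rows=[[-0.017,0.01,0.04,0,0,0.004],[-0.017,0.01,0.08,0,0,0.004],[-0.017,0.01,0.12,0,0,0.004],[-0.017,0.01,0.13,0,0,0.004],[-0.017,0.01,0.13,0,0,0.004]])

```text
clock: 14.05
tcp_pos: [0.4929, -0.1478, 0.1258]
orientation: [-1.965, -2.45, 0.0]
contact_force: [0.2, -0.3, -5.0]
grip_width: 0.0328
gripper_force: 61.6
```

Emit:
apply_moves(rows=[[0,0,0.006,0,0,0],[0,0,0.012,0,0,0],[0,0,0.018,0,0,0],[0,0,0.024,0,0,0]])

```text
clock: 14.55
tcp_pos: [0.493, -0.148, 0.12]
orientation: [1.966, 2.451, -0.0]
contact_force: [-0.3, -0.5, -4.9]
grip_width: 0.0334
gripper_force: 61.6
```

Emit:
apply_moves(rows=[[0,0,0.004,0,0,0],[0,0,0.008,0,0,0],[0,0,0.008,0,0,0]])

```text
clock: 14.92
tcp_pos: [0.493, -0.1479, 0.118]
orientation: [-1.966, -2.451, 0.0]
contact_force: [-0.5, -1.1, -4.5]
grip_width: 0.033
gripper_force: 61.6
```

Emit:
apply_moves(rows=[[0,0,0.004,0,0,0],[0,0,0.008,0,0,0],[0,0,0.008,0,0,0]])

```text
clock: 15.3
tcp_pos: [0.4929, -0.1479, 0.116]
orientation: [-1.966, -2.451, 0.0]
contact_force: [0.7, 0.9, -3.8]
grip_width: 0.0331
gripper_force: 61.6
```

Emit:
apply_moves(rows=[[0,0,0.004,0,0,0],[0,0,0.008,0,0,0],[0,0,0.012,0,0,0],[0,0,0.012,0,0,0]])

```text
clock: 15.8
tcp_pos: [0.4929, -0.1479, 0.1129]
orientation: [-1.965, -2.451, 0.0]
contact_force: [-0.2, 0.9, -4.5]
grip_width: 0.0335
gripper_force: 61.6
```

Still no resistance, so the socket is passing over the screw.

Emit:
apply_moves(rows=[[0,0,0.005,0,0,0],[0,0,0.01,0,0,0],[0,0,0.015,0,0,0],[0,0,0.02,0,0,0],[0,0,0.02,0,0,0]])

```text
clock: 16.42
tcp_pos: [0.4929, -0.1479, 0.1079]
orientation: [-1.966, -2.451, 0.0]
contact_force: [0.5, -0.7, -5.6]
grip_width: 0.0331
gripper_force: 61.6
```

Emit:
apply_moves(rows=[[0,0,0.004,0,0,0],[0,0,0.008,0,0,0],[0,0,0.012,0,0,0],[0,0,0.012,0,0,0]])

```text
clock: 16.92
tcp_pos: [0.4929, -0.1479, 0.1049]
orientation: [-1.965, -2.451, 0.0]
contact_force: [1.0, 1.2, -4.3]
grip_width: 0.033
gripper_force: 61.6
```

Emit:
apply_moves(rows=[[0,0,0.003,0,0,0],[0,0,0.006,0,0,0],[0,0,0.006,0,0,0]])

```text
clock: 17.3
tcp_pos: [0.493, -0.148, 0.1038]
orientation: [1.966, 2.45, -0.0]
contact_force: [-1.4, 0.2, -0.1]
grip_width: 0.0329
gripper_force: 62.2
```

Emit:
apply_moves(rows=[[0,0,0.003,0,0,0],[0,0,0.006,0,0,0],[0,0,0.006,0,0,0]])

```text
clock: 17.68
tcp_pos: [0.4931, -0.1481, 0.1037]
orientation: [1.965, 2.45, -0.002]
contact_force: [-6.4, 0.6, 17.1]
grip_width: 0.0329
gripper_force: 64.5
```

Fully home: contact came at TCP z 0.1038, which puts the mouth at 0.072. I'll ease off, release and rise.

Emit:
apply_moves(rows=[[0,0,-0.005,0,0,0],[0,0,-0.005,0,0,0]], newtons=20)

```text
clock: 17.92
tcp_pos: [0.4931, -0.148, 0.1038]
orientation: [1.965, 2.45, -0.0]
contact_force: [-4.4, 0.3, 6.9]
grip_width: 0.0331
gripper_force: 63.1
```

Emit:
apply_moves(rows=[[0,0,0,0,0,0],[0,0,0,0,0,0],[0,0,0,0,0,0],[0,0,0,0,0,0]], claw=1)

```text
clock: 18.42
tcp_pos: [0.4931, -0.1479, 0.1032]
orientation: [1.966, 2.451, 0.0]
contact_force: [-0.6, 1.4, -0.7]
grip_width: 0.0858
gripper_force: 0.0
```

Emit:
apply_moves(rows=[[0,0,-0.1,0,0,0],[0,0,-0.25,0,0,0],[0,0,-0.36,0,0,0],[0,0,-0.36,0,0,0]])

```text
clock: 18.92
tcp_pos: [0.4945, -0.1482, 0.1954]
orientation: [1.963, 2.447, 0.002]
contact_force: [-0.7, 0.5, -0.5]
grip_width: 0.0853
gripper_force: 0.0
```

Run:
```python
from h import *
print(pose())
go(((.4304,.0051,.19),192.5),((.4304,.0051,.092),192.5))
t=[r.grab_frame("top") for _ in range(2)];s=[r.grab_frame("scene") for _ in range(2)]
m=lambda v,x,y,w,h,k:cv2.resize(cv2.cvtColor(np.mean([f["pixels"].astype(float) for f in v],0).astype(np.uint8)[y:y+h,x:x+w],cv2.COLOR_RGB2BGR),None,fx=k,fy=k,interpolation=cv2.INTER_CUBIC)
cv2.imwrite("pics/home.png",np.hstack([m(t,310,170,80,80,5),m(s,270,120,80,80,5)]))
```

```text
(array([ 0.49452727, -0.1481558 ,  0.19535273]), Rotation.from_matrix(array([[-0.21689047,  0.97618664,  0.00426254],
                            [ 0.9761931 ,  0.21689831, -0.00146694],
                            [-0.00235655,  0.0038429 , -0.99998984]])))
row [0.6541, -0.1175, 0.0194] [0.0007, 0.0031, -0.9997]
row [0.0, 0.0, 0.392] [0.0, 0.0, 0.0]
```

View pics/home.png

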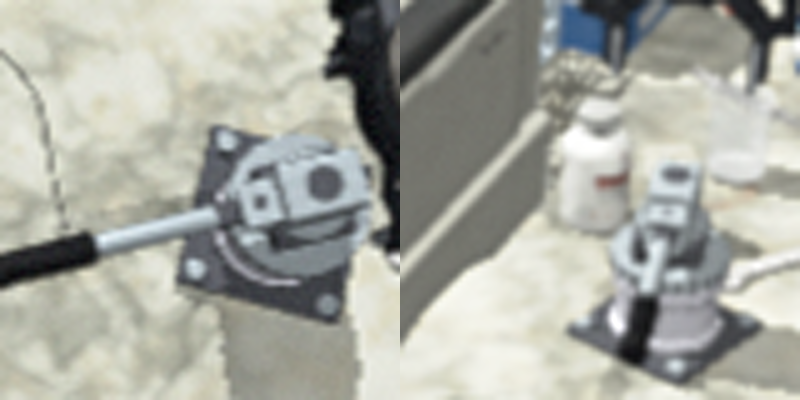

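The wrench sits level and centred on the lid with its handle straight, hole at about (374,206). Next I go to the push position with the fingers shut.

Emit:
apply_moves(rows=[[0.14,-0.03,0,0,0,-0.11],[0.28,-0.06,0,0,0,-0.22],[0.42,-0.09,0,0,0,-0.33],[0.56,-0.11,0,0,0,-0.44],[0.65,-0.118,0,0,0,-0.56]], claw=0)

```text
clock: 19.75
tcp_pos: [0.4275, 0.0057, 0.1925]
orientation: [-0.725, -3.055, 0.0]
contact_force: [-0.8, -0.5, -0.2]
grip_width: 0.0001
gripper_force: 0.0
```

Emit:
apply_moves(rows=[[0,0,0,0,0,-0.44],[0,0,0,0,0,-0.44],[0,0,0,0,0,-0.44],[0,0,0,0,0,-0.44],[0,0,0,0,0,-0.44]])

```text
clock: 20.38
tcp_pos: [0.4284, 0.0042, 0.1925]
orientation: [0.339, -3.122, -0.001]
contact_force: [0.0, 0.3, 0.7]
grip_width: -0.0
gripper_force: 0.0
```

Run:
```python
from h import *
p,q=pose();print(p,q.as_matrix()[:,0],r.get_obs()["grip_width"],r.get_obs()["joints"])
go(((.4304,.0051,.15),192.5),((.4304,.0051,.092),192.5))
```

```text
[0.42835392 0.00423394 0.19252333] [-0.97662799 -0.21493204  0.00140649] -4.289357974181722e-05 [ 0.74922632  0.24490682 -1.00217723  2.10567394  0.25830562  0.91989026
  1.38927262]
row [-0.009, 0.0014, 0.1701] [0.0007, -0.0009, -0.001]
row [0.0, 0.0, 0.232] [0.0, 0.0, 0.0]
```

Emit:
apply_moves(rows=[[-0.009,0.001,0.15,0,0,0],[-0.009,0.001,0.3,0,0,0],[-0.009,0.001,0.402,0,0,0],[-0.009,0.001,0.402,0,0,0],[-0.009,0.001,0.402,0,0,0]])

```text
clock: 21.0
tcp_pos: [0.4315, 0.0053, 0.0934]
orientation: [-0.34, 3.123, 0.0]
contact_force: [-0.2, -0.7, 0.5]
grip_width: 0.0
gripper_force: 0.0
```

Emit:
apply_moves(rows=[[-0.008,0,0,0,0,0],[-0.016,0,0,0,0,0],[-0.024,0,0,0,0,0]])

```text
clock: 21.38
tcp_pos: [0.4373, 0.0062, 0.0932]
orientation: [-0.341, 3.122, -0.001]
contact_force: [-0.6, -0.3, 0.1]
grip_width: -0.0003
gripper_force: 0.1
```

```bash
cat > st.py <<'E'
from h import *
C=np.array([.4925,-.146])
o=r.get_obs();p,q=pose();X=q.as_matrix()[:,0]
v=p[:2]-C;print("t",o["clock"],"tcp",p.round(4),"yaw",np.degrees(np.arctan2(X[1],X[0])).round(2),"rad",np.linalg.norm(v).round(4),"az",np.degrees(np.arctan2(v[1],v[0])).round(2),"push(F along -x tool)",(o["contact_force"]@X).round(1),o["contact_force"].round(1),"j",o["joints"].round(2))
E
python3 st.py
```

```text
t 21.375 tcp [0.4373 0.0062 0.0932] yaw -167.55 rad 0.1619 az 109.93 push(F along -x tool) 0.7 [-0.6 -0.3  0.1] j [ 0.58  0.43 -0.87  2.18  0.49  0.74  1.17]
```

Emit:
apply_moves(rows=[[-0.0064,0.0008,0,0,0,0.0064],[-0.0128,0.0016,0,0,0,0.0127],[-0.0193,0.0022,0,0,0,0.0191],[-0.0257,0.0028,0,0,0,0.0255],[-0.0322,0.0034,0,0,0,0.0318]])

```text
clock: 22.0
tcp_pos: [0.4447, 0.009, 0.0928]
orientation: [-0.262, 3.131, 0.0]
contact_force: [0.0, 0.3, 0.0]
grip_width: -0.0003
gripper_force: 0.2
```

Emit:
apply_moves(rows=[[-0.0064,0.0008,0,0,0,0.0064],[-0.0128,0.0016,0,0,0,0.0127],[-0.0193,0.0022,0,0,0,0.0191],[-0.0257,0.0028,0,0,0,0.0255],[-0.0322,0.0034,0,0,0,0.0318]])

```text
clock: 22.62
tcp_pos: [0.4524, 0.011, 0.0927]
orientation: [0.184, -3.136, 0.0]
contact_force: [-1.0, -0.7, 0.3]
grip_width: -0.0002
gripper_force: 0.7
```

```bash
python3 st.py
```

```text
t 22.625 tcp [0.4524 0.011  0.0927] yaw -173.29 rad 0.1621 az 104.34 push(F along -x tool) 1.1 [-1.  -0.7  0.3] j [ 0.54  0.44 -0.84  2.15  0.49  0.75  1.07]
```

Emit:
apply_moves(rows=[[-0.0064,0.0008,0,0,0,0.0064],[-0.0128,0.0016,0,0,0,0.0127],[-0.0193,0.0022,0,0,0,0.0191],[-0.0257,0.0028,0,0,0,0.0255],[-0.0322,0.0034,0,0,0,0.0318]])

```text
clock: 23.25
tcp_pos: [0.4598, 0.0128, 0.0926]
orientation: [0.106, -3.139, 0.0]
contact_force: [-5.1, -1.1, 0.5]
grip_width: 0.0001
gripper_force: 2.6
```

Emit:
apply_moves(rows=[[-0.0064,0.0008,0,0,0,0.0064],[-0.0128,0.0016,0,0,0,0.0127],[-0.0193,0.0022,0,0,0,0.0191],[-0.0257,0.0028,0,0,0,0.0255]])

```text
clock: 23.75
tcp_pos: [0.4659, 0.0139, 0.0925]
orientation: [0.043, -3.14, 0.0]
contact_force: [-6.2, -0.3, 1.6]
grip_width: -0.0
gripper_force: 2.9
```

Emit:
apply_moves(rows=[[-0.0064,0.0008,0,0,0,0.0064],[-0.0128,0.0016,0,0,0,0.0127],[-0.0193,0.0022,0,0,0,0.0191],[-0.0257,0.0028,0,0,0,0.0255]])

```text
clock: 24.25
tcp_pos: [0.472, 0.0149, 0.0924]
orientation: [-0.02, -3.139, 0.001]
contact_force: [-6.4, 0.8, 0.7]
grip_width: 0.0
gripper_force: 3.3
```

Emit:
apply_moves(rows=[[-0.0064,0.0008,0,0,0,0.0064],[-0.0128,0.0016,0,0,0,0.0127],[-0.0193,0.0022,0,0,0,0.0191],[-0.0257,0.0028,0,0,0,0.0255]])

```text
clock: 24.75
tcp_pos: [0.4781, 0.0156, 0.0923]
orientation: [-0.083, -3.138, 0.001]
contact_force: [-7.3, 0.5, 1.6]
grip_width: -0.0002
gripper_force: 3.7
```

Emit:
apply_moves(rows=[[-0.0064,0.0008,0,0,0,0.0064],[-0.0128,0.0016,0,0,0,0.0127],[-0.0193,0.0022,0,0,0,0.0191],[-0.0257,0.0028,0,0,0,0.0255]])

```text
clock: 25.25
tcp_pos: [0.4843, 0.016, 0.0922]
orientation: [-0.145, -3.135, 0.001]
contact_force: [-9.0, 1.6, 1.1]
grip_width: -0.0002
gripper_force: 4.1
```

Emit:
apply_moves(rows=[[-0.0064,0.0008,0,0,0,0.0064],[-0.0128,0.0016,0,0,0,0.0127],[-0.0193,0.0022,0,0,0,0.0191],[-0.0257,0.0028,0,0,0,0.0255]])

```text
clock: 25.75
tcp_pos: [0.4904, 0.0162, 0.0922]
orientation: [-0.208, -3.131, 0.001]
contact_force: [-8.8, 1.6, 1.2]
grip_width: -0.0
gripper_force: 4.4
```

```bash
python3 st.py
```

```text
t 25.75 tcp [0.4904 0.0162 0.0922] yaw 172.41 rad 0.1622 az 90.73 push(F along -x tool) 9.0 [-8.8  1.6  1.2] j [ 0.46  0.48 -0.76  2.07  0.47  0.78  0.85]
```

Emit:
apply_moves(rows=[[-0.0064,0.0008,0,0,0,0.0064],[-0.0128,0.0016,0,0,0,0.0127],[-0.0193,0.0022,0,0,0,0.0191],[-0.0257,0.0028,0,0,0,0.0255]])

```text
clock: 26.25
tcp_pos: [0.4966, 0.0162, 0.0921]
orientation: [-0.27, -3.126, 0.001]
contact_force: [-8.9, 2.0, 3.1]
grip_width: 0.0003
gripper_force: 4.8
```

Emit:
apply_moves(rows=[[-0.0064,0.0008,0,0,0,0.0064],[-0.0128,0.0016,0,0,0,0.0127],[-0.0193,0.0022,0,0,0,0.0191],[-0.0257,0.0028,0,0,0,0.0255]])

```text
clock: 26.75
tcp_pos: [0.5028, 0.016, 0.092]
orientation: [-0.332, -3.119, 0.001]
contact_force: [-9.6, 2.0, 2.5]
grip_width: -0.0001
gripper_force: 5.1
```

Emit:
apply_moves(rows=[[-0.0064,0.0008,0,0,0,0.0064],[-0.0128,0.0016,0,0,0,0.0127],[-0.0193,0.0022,0,0,0,0.0191],[-0.0257,0.0028,0,0,0,0.0255]])

```text
clock: 27.25
tcp_pos: [0.509, 0.0155, 0.0919]
orientation: [-0.394, -3.111, 0.001]
contact_force: [-10.7, 1.5, 2.7]
grip_width: -0.0005
gripper_force: 5.5
```

Emit:
apply_moves(rows=[[-0.0064,0.0008,0,0,0,0.0064],[-0.0128,0.0016,0,0,0,0.0127],[-0.0193,0.0022,0,0,0,0.0191],[-0.0257,0.0028,0,0,0,0.0255]])

```text
clock: 27.75
tcp_pos: [0.5151, 0.0148, 0.0919]
orientation: [-0.456, -3.102, 0.001]
contact_force: [-11.4, 2.3, 2.0]
grip_width: 0.0001
gripper_force: 5.9
```

Emit:
apply_moves(rows=[[-0.0064,0.0008,0,0,0,0.0064],[-0.0128,0.0016,0,0,0,0.0127],[-0.0193,0.0022,0,0,0,0.0191],[-0.0257,0.0028,0,0,0,0.0255]])

```text
clock: 28.25
tcp_pos: [0.5211, 0.0138, 0.0918]
orientation: [-0.518, -3.092, 0.001]
contact_force: [-12.4, 4.3, 2.7]
grip_width: -0.0
gripper_force: 6.3
```

Emit:
apply_moves(rows=[[-0.0064,0.0008,0,0,0,0.0064],[-0.0128,0.0016,0,0,0,0.0127],[-0.0193,0.0022,0,0,0,0.0191]])

```text
clock: 28.62
tcp_pos: [0.5257, 0.0129, 0.0918]
orientation: [-0.564, -3.084, 0.001]
contact_force: [-11.4, 5.0, 2.5]
grip_width: 0.0
gripper_force: 6.5
```

```bash
python3 st.py
```

```text
t 28.625 tcp [0.5257 0.0129 0.0918] yaw 159.28 rad 0.1624 az 78.19 push(F along -x tool) 12.5 [-11.4   5.    2.5] j [ 0.4   0.51 -0.69  1.99  0.44  0.8   0.67]
```

Close to tripping, so I'm going one short call at a time.

Emit:
apply_moves(rows=[[-0.0064,0.0008,0,0,0,0.0064],[-0.0128,0.0016,0,0,0,0.0127],[-0.0193,0.0022,0,0,0,0.0191],[-0.0257,0.0028,0,0,0,0.0255]])

```text
clock: 29.12
tcp_pos: [0.5318, 0.0116, 0.0917]
orientation: [-0.625, -3.072, 0.001]
contact_force: [-13.0, 3.5, 3.4]
grip_width: 0.0001
gripper_force: 6.9
```

Emit:
apply_moves(rows=[[-0.0064,0.0008,0,0,0,0.0064],[-0.0128,0.0016,0,0,0,0.0127],[-0.0193,0.0022,0,0,0,0.0191],[-0.0257,0.0028,0,0,0,0.0255]])

```text
clock: 29.62
tcp_pos: [0.5382, 0.0098, 0.0918]
orientation: [-0.686, -3.059, 0.001]
contact_force: [-12.2, 5.0, 1.9]
grip_width: -0.0003
gripper_force: 6.4
```

Emit:
apply_moves(rows=[[-0.0064,0.0008,0,0,0,0.0064],[-0.0128,0.0016,0,0,0,0.0127],[-0.0193,0.0022,0,0,0,0.0191],[-0.0257,0.0028,0,0,0,0.0255]])

```text
clock: 30.12
tcp_pos: [0.5453, 0.0075, 0.092]
orientation: [-0.748, -3.046, 0.0]
contact_force: [-8.8, 3.9, 1.8]
grip_width: 0.0001
gripper_force: 5.1
```

Emit:
apply_moves(rows=[[-0.0064,0.0008,0,0,0,0.0064],[-0.0128,0.0016,0,0,0,0.0127],[-0.0193,0.0022,0,0,0,0.0191],[-0.0257,0.0028,0,0,0,0.0255]])

```text
clock: 30.62
tcp_pos: [0.5523, 0.0047, 0.0922]
orientation: [-0.811, -3.032, 0.0]
contact_force: [-7.6, 2.2, 0.7]
grip_width: 0.0001
gripper_force: 3.7
```

Emit:
apply_moves(rows=[[-0.0064,0.0008,0,0,0,0.0064],[-0.0128,0.0016,0,0,0,0.0127],[-0.0193,0.0022,0,0,0,0.0191]])

```text
clock: 31.0
tcp_pos: [0.5567, 0.0027, 0.0922]
orientation: [-0.856, -3.019, 0.0]
contact_force: [-9.2, 3.5, 0.8]
grip_width: -0.0002
gripper_force: 4.7
```

```bash
python3 st.py
```

```text
t 31.0 tcp [0.5567 0.0027 0.0922] yaw 148.33 rad 0.162 az 66.64 push(F along -x tool) 9.7 [-9.2  3.5  0.8] j [ 0.37  0.54 -0.63  1.92  0.42  0.82  0.53]
```

The pad force fell from 6.9 to 3.7 N and then began rising again. That means the joint tripped and reached its stop, so I'm backing off gently.

Emit:
apply_moves(rows=[[0.0257,-0.004,0,0,0,-0.0255],[0.051,-0.009,0,0,0,-0.051],[0.0765,-0.015,0,0,0,-0.0765],[0.102,-0.022,0,0,0,-0.102],[0.126,-0.03,0,0,0,-0.127]])

```text
clock: 31.62
tcp_pos: [0.5281, 0.0121, 0.0929]
orientation: [0.549, 3.092, 0.001]
contact_force: [0.4, -0.8, -0.6]
grip_width: 0.0002
gripper_force: 0.2
```

Emit:
apply_moves(rows=[[0.03,0,0,0,0,0],[0.07,0,0,0,0,0],[0.1,0,0,0,0,0],[0.1,0,0,0,0,0]])

```text
clock: 32.12
tcp_pos: [0.5037, 0.0207, 0.0929]
orientation: [0.551, 3.093, -0.0]
contact_force: [0.6, -0.2, -0.4]
grip_width: 0.0001
gripper_force: 0.0
```

```bash
python3 st.py
python3 - <<'E'
from h import *
t=[r.grab_frame("top") for _ in range(3)];s=[r.grab_frame("scene") for _ in range(3)]
m=lambda v,x,y,w,h,k:cv2.resize(cv2.cvtColor(np.mean([f["pixels"].astype(float) for f in v],0).astype(np.uint8)[y:y+h,x:x+w],cv2.COLOR_RGB2BGR),None,fx=k,fy=k,interpolation=cv2.INTER_CUBIC)
cv2.imwrite("pics/after.png",np.hstack([m(t,310,160,80,80,5),m(s,270,120,80,80,5)]))
E
```

```text
t 32.125 tcp [0.5037 0.0207 0.0929] yaw 159.78 rad 0.167 az 86.16 push(F along -x tool) -0.6 [ 0.6 -0.2 -0.4] j [ 0.4   0.48 -0.7   2.04  0.44  0.77  0.65]
```

View pics/after.png

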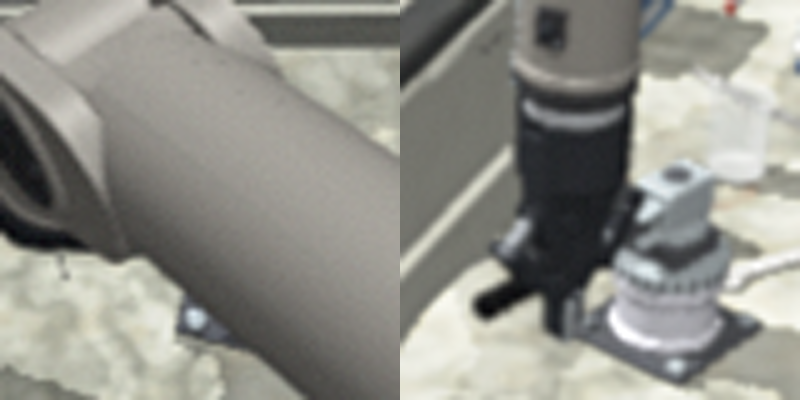

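The arm hides the wrench in the top view. In the scene view its head stands upright on the lid. I'll rise clear and check.

Emit:
apply_moves(rows=[[0.02,0,-0.2,0,0,0],[0.02,0,-0.4,0,0,0],[0.02,0,-0.6,0,0,0],[0.02,0,-0.6,0,0,0]])

```text
clock: 32.92
tcp_pos: [0.5019, 0.0228, 0.2467]
orientation: [0.551, 3.085, 0.002]
contact_force: [0.9, 1.2, -0.3]
grip_width: -0.0001
gripper_force: 0.0
```

Run:
```python
from h import *
go(((.44,.3,.25),159))
```

```text
row [0.6165, 0.9544, -0.0156] [0.0016, 0.0046, 0.0081]
```

Emit:
apply_moves(rows=[[0.62,0.95,0,0,0,0],[0.62,0.95,0,0,0,0],[0.62,0.95,0,0,0,0],[0.62,0.95,0,0,0,0],[0.62,0.95,0,0,0,0]])

```text
clock: 33.55
tcp_pos: [0.4342, 0.3019, 0.242]
orientation: [-0.546, -3.092, -0.001]
contact_force: [0.3, -0.1, -0.3]
grip_width: 0.0003
gripper_force: 0.0
```

Run:
```python
from h import *
t=[r.grab_frame("top") for _ in range(4)];s=[r.grab_frame("scene") for _ in range(4)]
m=lambda v,x,y,w,h,k:cv2.resize(cv2.cvtColor(np.mean([f["pixels"].astype(float) for f in v],0).astype(np.uint8)[y:y+h,x:x+w],cv2.COLOR_RGB2BGR),None,fx=k,fy=k,interpolation=cv2.INTER_CUBIC)
cv2.imwrite("pics/fin.png",np.hstack([m(t,310,160,80,80,5),m(s,270,120,80,80,5)]))
```

```text
(no output)
```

View pics/fin.png

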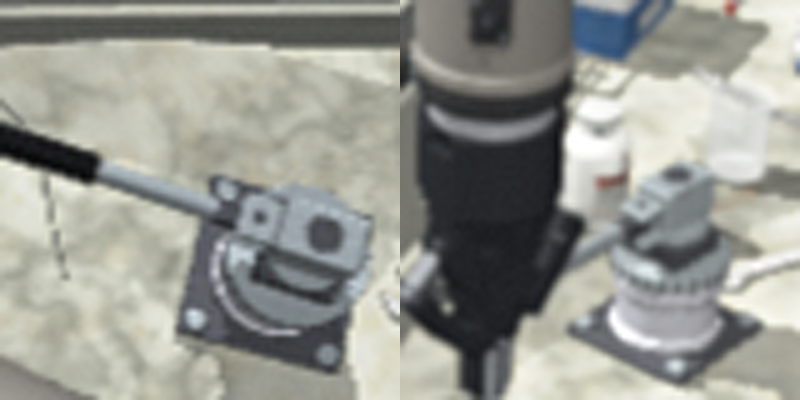

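The final view shows the head level and fully seated, with the hole at (374,207) as it was at home. The handle is straight, the bottle has not moved, and the robot is clear.

```bash
python3 -c "
from bench import r
print(r.hand_in())"
```

```text
the job is handed in; nothing more can be done
None
```

The socket went fully home on the screw, the wrench tripped at about 14 N, and I stopped there. I let go with the wrench seated and its handle sprung back straight, and handed the job in at about 34 s; no verdict came back, and I re-checked only the area round the vessel, where the bottle had not moved.

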